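# Reset the water filter with its service key

## Task

Take the flat service key out of the wooden block and use its pin to press the recessed reset button of the water filter fully in for a moment. Then let the button spring back, slide the key back into the slot of the block until it is fully home with its guard on the block, and let go of it. Leave the soda can and the spice jar standing where they are.

Things in the scene. Friction and masses are not known exactly. Their poses are not given: they have to be found in the camera images.
- filter_unit: White water filter, fixed; base 130 (x) x 170 (y) mm, 44 mm high. On it: grey round housing (82 mm across, top at z 161 mm) at x +30; two steel stubs (top at z 68 mm) at x +40, y +/-72; in front a raised pod 56 x 100 mm, top at z 60 mm, centred at x -35, with a vertical round well 20 mm across, the button at its bottom. Origin: centre of underside; z up, x front to back
- button_top (a point): Centre of the top face of the reset button: a grey round spring button, 16 mm across, at x -35, y 0 mm of the filter unit. Its top lies 10 mm below the rim of the well (50 mm above the worktop) when not pressed, and moves down with it
- reset_button (a joint): How far the reset button is pressed, m: 0 out, 0.006 fully in. It takes about 1.6 N to start and 4 N to press it fully; it springs back when let go
- key_holder: Wooden block fixed to the worktop, 60 (x) x 100 (y) x 80 (high) mm on a 66 x 106 mm foot, with one vertical slot in its top. Origin: centre of the underside; z up
- slot_mouth (a point): Centre of the slot's mouth, in the block's top face (80 mm above the worktop). The slot is 14 mm (block x) by 46 mm (block y), 75 mm deep, with a 3 mm lead-in bevel; axes as the block's
- reset_key: Loose flat key, 141 mm, 0.09 kg, standing in the slot, pin down. From its lower end: steel pin 9 mm thick (z 0 to 30 mm), steel blade 8 (x) x 40 (y) mm (z 30 to 70), black guard 30 x 64 mm (z 70 to 76), black grip 14 (x) x 28 (y) mm (z 76 to 141). Origin: centre of the pin's lower end; z up along the key. Fits the slot either way round
- key_tip (a point): Centre of the lower end of the key's pin
- key_guard (a point): Centre of the underside of the key's guard, 70 mm above the pin's end; it rests on the block's top when the key is home
- soda_can: Soda can, bystander, loose, 66 mm across, 115 mm high, standing at the back. Origin: centre of the underside
- spice_jar: Spice jar with a brown cap, bystander, loose, 44 mm across, 96 mm high, standing behind the task's things. Origin: centre of the underside
There are look-alikes about, which are no part of the job. What is shaped like the reset_key but yellow is not meant.

How it is judged:
By the outcome, as a careful person would: the job done as asked, in the order asked, and still so for the second after the job is handed in, with the robot touching nothing.
It also fails if it takes over 56 s, if anything falls off the work surface, if the arm or the gripper's body presses on something with over 40 N, if the wrist force passes 120 N, or if a joint passes its speed limit or range.

## Robot

A 6-joint arm with a two-finger parallel gripper is mounted at the origin on a cart in front of the work surface, level with it; the furniture and walls round the work are solid. World frame = base frame: x ahead of the robot, y to its left, z up, the work surface at z = 0. Lengths are in m, angles in degrees, forces in N, time in s.
With the tool pointing down it reaches from about 0.3 to 0.875 m from the base axis. Payload 6.4 kg.
Tool frame: the origin (TCP) lies on the centre line of the jaws, within the pads' length; the fingertips stand ahead of it and the grasp point (between the pads) lies 6 mm ahead of it (r.tip_extent is the z of the fingertips in the tool frame, in m); z points along the fingers, y is the line along which they close (so a half turn about z gives the same grasp; the last joint's range is limited). The gripper opens to 85 mm and grips with 20 to 120 N. Pads are 22 mm wide; open, the fingers measure 114 mm over their backs; the gripper's body (76 mm by 85 mm) begins 54 mm behind the grasp point. The pads swing forward as they close: fully open they stand 13 mm farther back than shut.
Start: joints at [51.434, 10.359, 92.074, -0, 77.567, -11.82], TCP at [0.259, 0.514, 0.256] pointing down, gripper open.
Joint ranges: [-171.53, 171.53], [-51.25, 118.39], [17.06, 147.69], [-65.23, 245.23], [0, 150.52], [-178.68, 178.68]. Speed limits (degrees/s): [147.25, 147.25, 172.46, 180, 180, 180].

## Interface

Orientations are given as [roll, pitch, yaw] about the fixed x, y, z axes, in that order (R = Rz(yaw) Ry(pitch) Rx(roll)).
In Python, from rig import r, eyes, finder gives the robot as it stands. The module is installed in compiled form; this text tells all that it offers.
- The arm moves only by the tool arm_command, never from a script. Its argument "series" is a list of rows, each a list of 3 entries, a list of its own where there are three numbers: the shift along the tool's x, y, z normalised to -1 to 1, where 1 is 150 mm, then the turn about the tool's z normalised to -1 to 1, where 1 is pi/2 rad, then the closure, from -1 (fully open) to 1 (shut). In form: [[[dx, dy, dz], turn, hand], ...]. A call has 1 to 5 rows; each row shifts and turns the commanded pose from where the row before left it, along the tool's axes as they then stand; what a row does not reach is not made up. A row lasts 1/10 s, in which the tool goes at most 50 mm and 8.59 degrees, less where a joint would pass 70% of its speed; a pose out of reach is approached as far as the arm can. A call with a number of a shift or a turn outside -1 to 1 is refused whole. A call with a gripper value outside its range is refused whole. The fingers move at their own pace and stop on an object; "grip_force" is the grip in N (left out, the last holds). Time passes only in rows, so rows that do not move let the fingers close. It gives the time, the measured TCP pose, the force, the opening and the grip force at its end, in the units of the state.
- r.sense(): the state, without advancing time (a new reading comes with each control period).
- eyes.get_image(name): name is "side" or "top"; returns a dict with "img" (480x640x3 uint8, red, green, blue), "camera_matrix" (3x3 intrinsics, pixels), "k1" (the pictures are not rectified: a ray, as slopes to the right and down, at radius r is drawn at 1 + k1 r^2 times it, then the intrinsics apply), "pose" (4x4, takes a point from camera to world coordinates). Camera axes: x right, y up, looking along -z (the intrinsics and any distortion apply to the point x, -y, -z); pixel columns grow to the right and rows downward; lengths in m; the calibration is good to about 2 mm. A picture is of the moment at which its call begins. There is no depth.
- r.job_done(): hands the job in; it is judged then, once.
Trained networks look in a picture, given as the dict that the camera call returned (one of the last four; its "shot" number tells which), for a name from the list of things; names that differ only in an ending like _2 or _b are one class to them, and where a whole thing is asked for, a point or a joint stands for the part that bears it (a point fixed in the world has none). Each returns a list of dicts, best first, with "p" (0 to 1); they miss things now and then, are a little off and sometimes report something else, mostly with a low value. They report only what shows in the picture. A call takes as long as a camera call. They do not tell look-alikes from the thing itself.
- finder.look_for(picture, query): "point" ([x, y, z] in m, in world coordinates, good to about 4 mm: the middle of the surface that is visible of it).
The state is a dict: "t": time; "joints": joint angles; "joint_vel": joint speeds; "effort": joint torques, N m; "position": TCP position; "ee_rot": TCP orientation; "ft_force": force on the tool from outside, world axes, zero at the start; "wrist_torque": the same for the moment, N m; "width": opening from 0.0 (shut) to 1.0 (fully open); "grasp_force": force on a finger pad.
Only numpy, scipy, OpenCV 4.12 (cv2) and the standard library are available. Lean on these libraries where they do the work, as an engineer would, in place of code of your own. Each camera call takes 0.05 s, during which the arm holds its last target. There are 200 camera calls.

## Working session

There is one attempt and no reset: what is moved stays moved. The work goes in short steps, Python scripts to look and compute and a tool call to move; the robot and the scene stay as the last step left them, time stands still between calls to the robot, and variables do not carry over. Pictures are saved under pics/ and viewed, at most 10 in all, crops included, and the job is handed in when it is done.

Besides the shell and the picture viewer there is one more tool, called after "Emit:" by a JSON object that holds its "fn" and its "kwargs", one argument or row to a line. arm_command: Moves the arm, as the interface text tells. Its arguments: {"type":"object","properties":{"series":{"type":"array","items":{"type":"array"}},"grip_force":{"type":"number"}},"required":["series"]}

```bash
mkdir -p pics
cat > h.py <<'E'
import numpy as np, cv2
from rig import r, eyes, finder
def ray(P,u,v):
    K=P["camera_matrix"];k=P["k1"]
    d=np.array([(u-K[0,2])/K[0,0],(v-K[1,2])/K[1,1]]);s=d.copy()
    for _ in range(30): s=d/(1+k*(s@s))
    T=P["pose"];w=T[:3,:3]@np.array([s[0],-s[1],-1.]);return T[:3,3],w
def at_z(P,u,v,z):
    o,w=ray(P,u,v);return o+w*(z-o[2])/w[2]
def proj(P,X):
    T=P["pose"];c=T[:3,:3].T@(np.asarray(X)-T[:3,3]);s=np.array([c[0],-c[1]])/-c[2]
    s=s*(1+P["k1"]*(s@s));K=P["camera_matrix"];return K[0,0]*s[0]+K[0,2],K[1,1]*s[1]+K[1,2]
def two(P,a,Q,b):
    o,w=ray(P,*a);p,x=ray(Q,*b)
    t=np.linalg.lstsq(np.c_[w,-x],p-o,rcond=None)[0];A=o+w*t[0];B=p+x*t[1];return (A+B)/2,np.linalg.norm(A-B)
def save(P,n): cv2.imwrite("pics/"+n,P["img"][:,:,::-1])
E
python3 - <<'E'
from h import *
np.set_printoptions(precision=4,suppress=True)
for c in("side","top"):
    P=eyes.get_image(c);save(P,c+"0.png");print(c,P["pose"],P["camera_matrix"],P["k1"])
    for q in("filter_unit","button_top","key_holder","reset_key","key_guard","soda_can","spice_jar"):
        for f in finder.look_for(P,q)[:3]:print(q,round(f["p"],2),np.array(f["point"]),np.round(proj(P,f["point"])))
s=r.sense();print(s,r.tip_extent)
E
```

```text
side [[-0.9998 -0.0147 -0.0101  0.5878]
 [-0.0034 -0.3979  0.9174  1.3091]
 [-0.0175  0.9173  0.3978  0.5474]
 [ 0.      0.      0.      1.    ]] [[584.4117   0.     326.1402]
 [  0.     584.4117 247.9139]
 [  0.       0.       1.    ]] -0.149767780273146
filter_unit 0.56 [0.5138 0.1359 0.0582] [366. 239.]
filter_unit 0.39 [0.7069 0.3296 0.0798] [268. 270.]
button_top 0.49 [0.5126 0.4017 0.0661] [376. 293.]
key_holder 0.78 [0.5078 0.3957 0.0656] [378. 292.]
reset_key 0.9 [0.4884 0.4991 0.0793] [395. 314.]
reset_key 0.59 [0.4907 0.3601 0.1036] [386. 264.]
key_guard 0.84 [0.4922 0.4972 0.0799] [393. 313.]
key_guard 0.65 [0.491  0.3646 0.1082] [386. 262.]
soda_can 0.7 [0.5123 0.1336 0.058 ] [367. 239.]
soda_can 0.66 [0.7071 0.3289 0.0807] [268. 269.]
spice_jar 0.62 [0.677  0.2398 0.0586] [288. 260.]
top [[-0.0473  0.9636 -0.2631  0.3079]
 [-0.9989 -0.0455  0.0129  0.2811]
 [ 0.0005  0.2634  0.9647  1.0801]
 [ 0.      0.      0.      1.    ]] [[558.493    0.     317.4283]
 [  0.     558.493  238.7799]
 [  0.       0.       1.    ]] 0.042722938433952785
filter_unit 0.58 [0.4875 0.1108 0.0
[... 206 characters left out ...]
 [275. 291.]
key_guard 0.96 [0.4818 0.4832 0.0792] [201. 297.]
key_guard 0.8 [0.4883 0.3486 0.0875] [275. 289.]
soda_can 0.9 [0.701  0.2971 0.1109] [299. 173.]
spice_jar 0.93 [0.6678 0.2204 0.0969] [341. 190.]
{'t': 0.8, 'joints': array([ 51.433 ,  10.3566,  92.073 ,  -0.0001,  77.5682, -11.8212]), 'joint_vel': array([ 0.0077,  0.023 ,  0.0179, -0.0291,  0.0203, -0.0351]), 'effort': array([ -0.0007, -44.4822, -35.1651,  -0.0001,   0.0009,   0.    ]), 'position': array([0.2588, 0.5135, 0.2563]), 'ee_rot': array([179.9979,   0.0006, 153.2543]), 'ft_force': array([0.9134, 0.5905, 0.2336]), 'wrist_torque': array([-0.036 ,  0.0512, -0.0239]), 'grasp_force': 0.0, 'width': 0.9996230553783682} 0.025
```

View pics/side0.png

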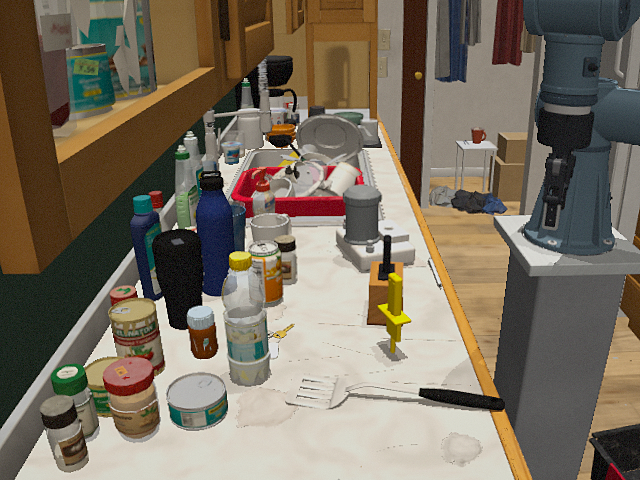

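View pics/top0.png

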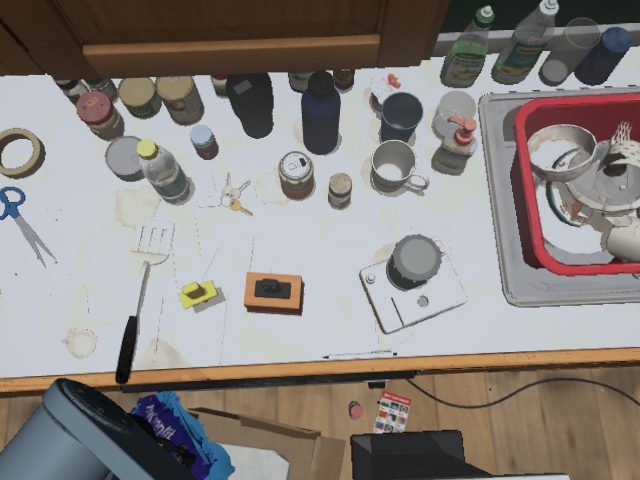

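The key shaped things are the yellow one standing at top (199,294) / side (396,310), which is the look-alike, and the black one in the wooden block at top (274,290) / side (387,258), which is the one I choose. The filter is at top (413,280), its well near (422,301). Next is a close crop of both.

Run:
```python
from h import *
t=cv2.imread("pics/top0.png");s=cv2.imread("pics/side0.png")
a=cv2.resize(t[262:322,235:315],(400,300),interpolation=cv2.INTER_CUBIC)
b=cv2.resize(t[240:330,355:475],(400,300),interpolation=cv2.INTER_CUBIC)
c=cv2.resize(s[225:330,350:420],(400,600),interpolation=cv2.INTER_CUBIC)
cv2.imwrite("pics/crop.png",np.hstack([np.vstack([a,b]),c]))
```

```text
(no output)
```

View pics/crop.png

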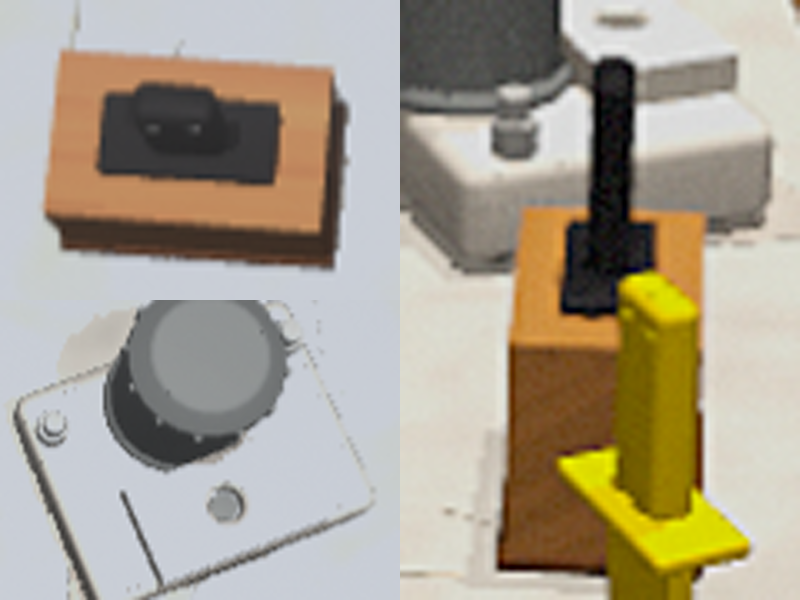

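Run:
```python
from h import *
np.set_printoptions(precision=4,suppress=True)
P=eyes.get_image("top");S=eyes.get_image("side")
A=lambda u,v:(u/5+235,v/5+262)
B=lambda u,v:(u/3.3333+355,(v)/3.3333+240)
C=lambda u,v:((u-400)/5.714+350,v/5.714+225)
def box(c,z,n):
    X=np.array([at_z(P,*A(*p),z)[:2] for p in c]);l=(X[1]-X[0]+X[2]-X[3])/2;s=(X[3]-X[0]+X[2]-X[1])/2
    print(n,X.mean(0),"len",np.linalg.norm(l),np.linalg.norm(s),"yaw long",np.degrees(np.arctan2(*-l[::-1])),"short",np.degrees(np.arctan2(*-s[::-1])))
box([(62,50),(333,70),(319,232),(45,214)],.08,"block")
g=[(105,92),(282,103),(274,184),(97,173)];box(g,.086,"guard")
gs=[(566,308),(566,222),(655,222),(640,314)]
# side: left=+x. near(+y)-> lower
for a,b in [((105,92),(562,308)),((282,103),(568,222)),((274,184),(655,222))]: print("guard 2view",*two(P,A(*a),S,C(*b)))
print("block corners 2v",two(P,A(62,50),S,C(512,345)),two(P,A(333,70),S,C(525,210)),two(P,A(319,232),S,C(704,213)))
print("griptop",two(P,A(172,95),S,C(614,65)))
print("well",at_z(P,*B(226,203),.06),two(P,B(226,203),S,C(622,18)))
s1=at_z(P,*B(52,126),.068)
s2=at_z(P,*B(291,31),.068);d=s1-s2
print("stubs",s1,s2,np.linalg.norm(d),np.degrees(np.arctan2(d[1],d[0]))-90)
print("stub L 2v",two(P,B(52,126),S,C(514,90)))
```

```text
block [0.4881 0.3527] len 0.09894284810176425 0.05975035763745567 yaw long 83.2248169314923 short -6.853637528216642
guard [0.4881 0.3523] len 0.06386561265648764 0.029543036254306612 yaw long 83.66374664121454 short -7.063078481570128
guard 2view [0.5066 0.3825 0.0843] 0.00017776462702964564
guard 2view [0.4996 0.3187 0.0839] 0.00013775598719997429
guard 2view [0.4708 0.3224 0.085 ] 0.0012512804914381148
block corners 2v (array([0.5234, 0.3984, 0.08  ]), np.float64(0.0008970374508766024)) (array([0.5121, 0.2998, 0.0796]), np.float64(0.00048054316398543525)) (array([0.4531, 0.3071, 0.0809]), np.float64(0.0006469751112470263))
griptop (array([0.49  , 0.3531, 0.1536]), np.float64(0.0014296345616964768))
well [0.459 0.08  0.06 ] (array([0.4587, 0.0802, 0.061 ]), np.float64(0.00028675191785308517))
stubs [0.5048 0.1732 0.068 ] [0.5526 0.0359 0.068 ] 0.14541729994051597 19.16895869643494
stub L 2v (array([0.5061, 0.1731, 0.0694]), np.float64(0.0030265279716098106))
```

The crop confirms it: a black key in the wooden block, with the yellow one free-standing. Measured positions:

| Item | x, y (m) | Yaw |
|---|---|---|
| Block / key | 0.488, 0.3525 | −6.9° |
| Well | 0.4587, 0.080 | 19.2° |

The plan is to close along the key's y (28 mm) so the fingers clear the housing.

```bash
cat > plan.py <<'E'
from h import *
def plan(target,yaw,n):
    s=r.sense();p=s["position"];y0=s["ee_rot"][2];d=(yaw-y0+180)%360-180
    w=(np.array(target)-p)/n;out=[]
    for i in range(n):
        a=np.radians(y0+d*i/n);c,q=np.cos(a),np.sin(a)
        out.append([np.round(np.array([c*w[0]+q*w[1],q*w[0]-c*w[1],-w[2]])/.15,4).tolist(),round(-d/n/90,4)])
    print("at",np.round(p,4),np.round(s["ee_rot"],2),"dist/row mm",np.linalg.norm(w)*1e3,"turn/row",d/n)
    for o in out:print(o)
E
python3 -c "
from plan import *
plan([.488,.3525,.256],173.1,8)"
```

```text
at [0.2588 0.5135 0.2563] [180.    -0.   153.25] dist/row mm 35.016478968679344 turn/row 2.480823342284207
[[-0.231, -0.0338, 0.0003], np.float64(-0.0276)]
[[-0.2293, -0.0438, 0.0003], np.float64(-0.0276)]
[[-0.2272, -0.0537, 0.0003], np.float64(-0.0276)]
[[-0.2246, -0.0635, 0.0003], np.float64(-0.0276)]
[[-0.2217, -0.0731, 0.0003], np.float64(-0.0276)]
[[-0.2183, -0.0827, 0.0003], np.float64(-0.0276)]
[[-0.2145, -0.092, 0.0003], np.float64(-0.0276)]
[[-0.2103, -0.1012, 0.0003], np.float64(-0.0276)]
```

Emit:
{"fn": "arm_command", "kwargs": {
  "series": [
    [[-0.231, -0.034, 0], -0.0276, -1],
    [[-0.229, -0.044, 0], -0.0276, -1],
    [[-0.227, -0.054, 0], -0.0276, -1],
    [[-0.225, -0.064, 0], -0.0276, -1],
    [[-0.222, -0.073, 0], -0.0276, -1]
  ],
  "grip_force": 40
}}

```text
t: 1.4
position: [0.403, 0.4119, 0.2564]
ee_rot: [180.0, 0.0, 165.8]
ft_force: [0.6, 0.5, -0.3]
width: 1.0
grasp_force: 0.0
```

Emit:
{"fn": "arm_command", "kwargs": {
  "series": [
    [[-0.218, -0.083, 0], -0.0276, -1],
    [[-0.214, -0.092, 0], -0.0276, -1],
    [[-0.21, -0.101, 0], -0.0276, -1],
    [[0, 0, 0], 0, -1],
    [[0, 0, 0], 0, -1]
  ]
}}

```text
t: 1.9
position: [0.4882, 0.3519, 0.256]
ee_rot: [180.0, -0.0, 173.0]
ft_force: [-0.4, 0.1, 0.1]
width: 1.0
grasp_force: 0.0
```

```bash
python3 -c "
from plan import *
plan([.488,.3525,.127],173.1,4)"
```

```text
at [0.4882 0.3519 0.256 ] [ 1.8000e+02 -4.0000e-02  1.7299e+02] dist/row mm 32.26071465951286 turn/row 0.026409235156734212
[[0.0004, 0.0009, 0.2151], np.float64(-0.0003)]
[[0.0004, 0.0009, 0.2151], np.float64(-0.0003)]
[[0.0004, 0.0009, 0.2151], np.float64(-0.0003)]
[[0.0004, 0.0009, 0.2151], np.float64(-0.0003)]
```

Emit:
{"fn": "arm_command", "kwargs": {
  "series": [
    [[0, 0.004, 0.215], 0, -1],
    [[0, 0, 0.215], 0, -1],
    [[0, 0, 0.215], 0, -1],
    [[0, 0, 0.215], 0, -1],
    [[0, 0, 0], 0, -1]
  ]
}}

```text
t: 2.4
position: [0.4834, 0.3525, 0.1224]
ee_rot: [-179.7, -0.5, 173.2]
ft_force: [-0.4, -0.3, -0.8]
width: 1.001
grasp_force: 0.0
```

Emit:
{"fn": "arm_command", "kwargs": {
  "series": [
    [[0, 0, 0], 0, 1],
    [[0, 0, 0], 0, 1],
    [[0, 0, 0], 0, 1],
    [[0, 0, 0], 0, 1],
    [[0, 0, 0], 0, 1]
  ]
}}

```text
t: 2.9
position: [0.4889, 0.3536, 0.1291]
ee_rot: [179.9, 0.1, 173.1]
ft_force: [-1.0, 1.5, 5.9]
width: 0.32
grasp_force: 40.2
```

Emit:
{"fn": "arm_command", "kwargs": {
  "series": [
    [[0, 0, 0], 0, 1],
    [[0, 0, 0], 0, 1],
    [[0, 0, 0], 0, 1],
    [[0, 0, 0], 0, 1],
    [[0, 0, 0], 0, 1]
  ]
}}

```text
t: 3.4
position: [0.4889, 0.3536, 0.1291]
ee_rot: [179.9, 0.1, 173.1]
ft_force: [-1.4, 1.4, 6.5]
width: 0.326
grasp_force: 40.2
```

Emit:
{"fn": "arm_command", "kwargs": {
  "series": [
    [[0, 0, -0.1], 0, 1],
    [[0, 0, -0.15], 0, 1],
    [[0, 0, -0.2], 0, 1],
    [[0, 0, -0.2], 0, 1],
    [[0, 0, -0.15], 0, 1]
  ],
  "grip_force": 60
}}

```text
t: 3.9
position: [0.4883, 0.3531, 0.2504]
ee_rot: [179.9, 0.1, 173.1]
ft_force: [0.4, -0.4, -1.2]
width: 0.321
grasp_force: 59.0
```

```bash
python3 -c "
from plan import *
S=eyes.get_image('side');P=eyes.get_image('top')
a=cv2.resize(S['img'][150:310,340:440],None,fx=3.75,fy=3.75,interpolation=2)
b=cv2.resize(P['img'][230:330,230:330],(400,400),interpolation=2);b=np.vstack([b,np.zeros((200,400,3),np.uint8)])
save({'img':np.hstack([a,b])},'lift.png')
plan([.4587,.080,.24],199.2,10)"
```

```text
at [0.4898 0.3539 0.2525] [179.76   0.39 173.12] dist/row mm 27.59376107646765 turn/row 2.607664778585806
[[-0.0013, -0.1838, 0.0083], np.float64(-0.029)]
[[0.0071, -0.1836, 0.0083], np.float64(-0.029)]
[[0.0154, -0.1831, 0.0083], np.float64(-0.029)]
[[0.0238, -0.1822, 0.0083], np.float64(-0.029)]
[[0.032, -0.181, 0.0083], np.float64(-0.029)]
[[0.0402, -0.1793, 0.0083], np.float64(-0.029)]
[[0.0483, -0.1773, 0.0083], np.float64(-0.029)]
[[0.0564, -0.1749, 0.0083], np.float64(-0.029)]
[[0.0643, -0.1722, 0.0083], np.float64(-0.029)]
[[0.072, -0.1691, 0.0083], np.float64(-0.029)]
```

View pics/lift.png

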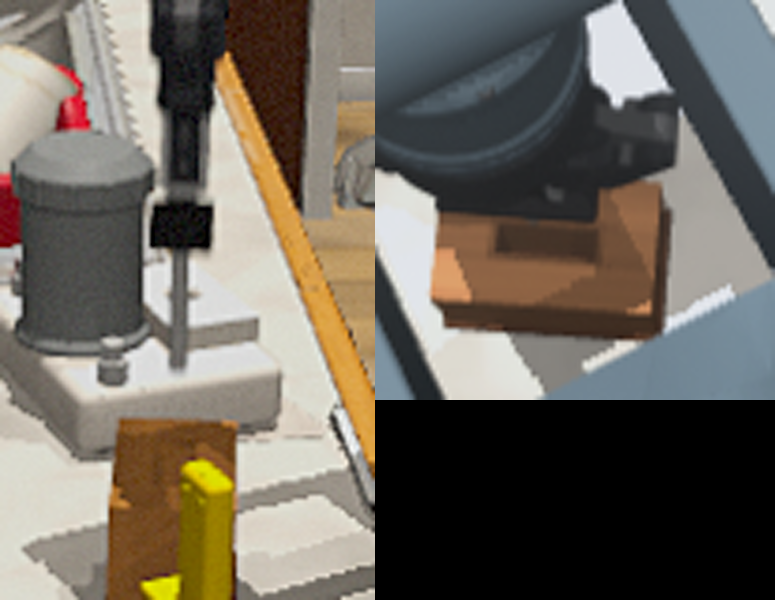

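Emit:
{"fn": "arm_command", "kwargs": {
  "series": [
    [[0, -0.15, 0], -0.029, 1],
    [[0.007, -0.18, 0], -0.029, 1],
    [[0.015, -0.18, 0], -0.029, 1],
    [[0.024, -0.18, 0], -0.029, 1],
    [[0.032, -0.18, 0], -0.029, 1]
  ]
}}

```text
t: 4.5
position: [0.4719, 0.2215, 0.2463]
ee_rot: [-180.0, -0.1, -173.7]
ft_force: [0.1, -0.3, -1.1]
width: 0.321
grasp_force: 59.1
```

Emit:
{"fn": "arm_command", "kwargs": {
  "series": [
    [[0.04, -0.18, 0], -0.029, 1],
    [[0.048, -0.18, 0], -0.029, 1],
    [[0.056, -0.17, 0], -0.029, 1],
    [[0.064, -0.17, 0], -0.029, 1],
    [[0.072, -0.15, 0], -0.029, 1]
  ]
}}

```text
t: 5.0
position: [0.4557, 0.0878, 0.2465]
ee_rot: [180.0, -0.1, -160.7]
ft_force: [-0.5, 0.2, 0.2]
width: 0.318
grasp_force: 59.1
```

Emit:
{"fn": "arm_command", "kwargs": {
  "series": [
    [[0, 0, 0], 0, 1],
    [[0, 0, 0], 0, 1],
    [[0, 0, 0], 0, 1]
  ]
}}

```text
t: 5.3
position: [0.4564, 0.0896, 0.247]
ee_rot: [180.0, -0.0, -160.8]
ft_force: [-1.0, -0.2, 0.1]
width: 0.321
grasp_force: 59.3
```

```bash
python3 -c "
from plan import *
S=eyes.get_image('side');P=eyes.get_image('top')
for u in((387.7,247.9),(388.5,215.9)):
  o,w=ray(S,*u);print('lift',o+w*(.353-o[1])/w[1])
plan([.4587,.080,.20],199.2,3)
p=r.sense()['position'];print(proj(S,p-[0,0,.119]),proj(P,p-[0,0,.119]),proj(S,[.4587,.08,.06]),proj(P,[.4587,.08,.06]))
a=cv2.resize(S['img'][150:310,340:440],None,fx=3.75,fy=3.75,interpolation=2)
b=cv2.resize(P['img'][240:340,370:470],(400,400),interpolation=2);b=np.vstack([b,np.zeros((200,400,3),np.uint8)])
save({'img':np.hstack([a,b])},'well.png')"
```

```text
lift [0.48834009 0.353      0.13108581]
lift [0.4883822  0.353      0.19195726]
at [0.4564 0.0898 0.2471] [ 1.7998e+02 -2.0000e-02 -1.6073e+02] dist/row mm 16.037698097682703 turn/row -0.024679518041997046
[[0.0024, -0.0221, 0.1046], np.float64(0.0003)]
[[0.0024, -0.0221, 0.1046], np.float64(0.0003)]
[[0.0024, -0.0221, 0.1046], np.float64(0.0003)]
(np.float64(390.9242037566923), np.float64(201.41021266371664)) (np.float64(424.4902573918339), np.float64(296.4216150630506)) (np.float64(388.7577906617949), np.float64(228.52166323638758)) (np.float64(422.807354481808), np.float64(301.04549322238483))
```

View pics/well.png

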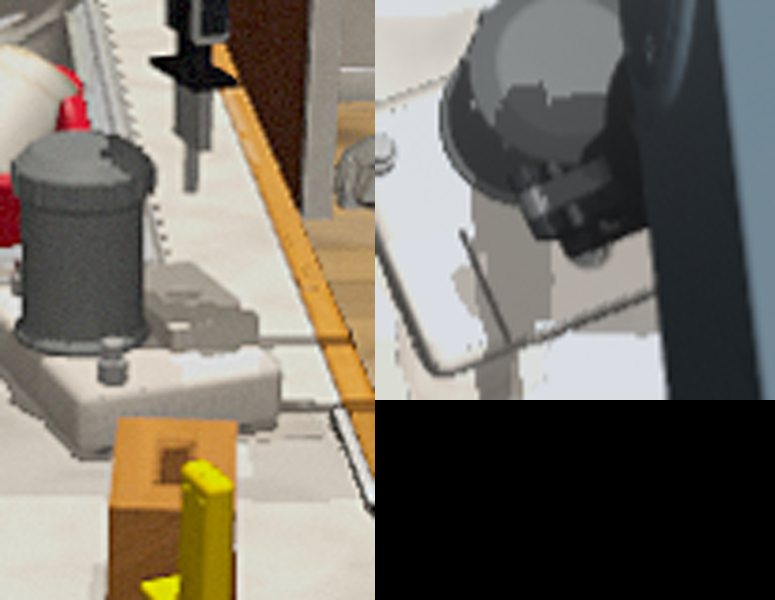

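The key hangs vertical. Its tip shows at side (391,201), matching the projected 0.119 m below the TCP. The well is clear below it.

Emit:
{"fn": "arm_command", "kwargs": {
  "series": [
    [[0.003, -0.022, 0.1], 0, 1],
    [[0.002, -0.022, 0.1], 0, 1],
    [[0.002, -0.022, 0.1], 0, 1],
    [[0, 0, 0], 0, 1],
    [[0, 0, 0], 0, 1]
  ]
}}

```text
t: 5.9
position: [0.4588, 0.0798, 0.2023]
ee_rot: [180.0, -0.0, -160.7]
ft_force: [0.8, -0.3, 0.1]
width: 0.325
grasp_force: 59.3
```

```bash
python3 -c "
from plan import *
plan([.4587,.080,.172],199.2,3)"
```

```text
at [0.4588 0.0798 0.2023] [ 1.7998e+02 -3.0000e-02 -1.6074e+02] dist/row mm 10.116112273557478 turn/row -0.021295095281554193
[[-0.0, 0.0004, 0.0674], np.float64(0.0002)]
[[-0.0, 0.0004, 0.0674], np.float64(0.0002)]
[[-0.0, 0.0004, 0.0674], np.float64(0.0002)]
```

Emit:
{"fn": "arm_command", "kwargs": {
  "series": [
    [[0, 0, 0.067], 0, 1],
    [[0, 0, 0.067], 0, 1],
    [[0, 0, 0.067], 0, 1],
    [[0, 0, 0], 0, 1],
    [[0, 0, 0], 0, 1]
  ]
}}

```text
t: 6.4
position: [0.4586, 0.0793, 0.1717]
ee_rot: [180.0, -0.1, -160.8]
ft_force: [0.4, 0.3, -0.8]
width: 0.317
grasp_force: 59.3
```

Emit:
{"fn": "arm_command", "kwargs": {
  "series": [
    [[0, 0, 0.014], 0, 1],
    [[0, 0, 0.014], 0, 1],
    [[0, 0, 0], 0, 1],
    [[0, 0, 0], 0, 1]
  ]
}}

```text
t: 6.8
position: [0.4592, 0.0792, 0.1684]
ee_rot: [-180.0, 0.1, -160.8]
ft_force: [-0.7, -0.3, 1.1]
width: 0.318
grasp_force: 59.4
```

Emit:
{"fn": "arm_command", "kwargs": {
  "series": [
    [[0, 0, 0.013], 0, 1],
    [[0, 0, 0.013], 0, 1],
    [[0, 0, 0], 0, 1],
    [[0, 0, 0], 0, 1]
  ]
}}

```text
t: 7.2
position: [0.4592, 0.0792, 0.1643]
ee_rot: [-180.0, 0.0, -160.8]
ft_force: [0.7, -1.2, 2.5]
width: 0.315
grasp_force: 59.7
```

Emit:
{"fn": "arm_command", "kwargs": {
  "series": [
    [[0, 0, 0.01], 0, 1],
    [[0, 0, 0], 0, 1],
    [[0, 0, 0], 0, 1]
  ]
}}

```text
t: 7.5
position: [0.4593, 0.0792, 0.1631]
ee_rot: [-180.0, 0.1, -160.8]
ft_force: [0.4, -0.4, 6.2]
width: 0.322
grasp_force: 60.1
```

Emit:
{"fn": "arm_command", "kwargs": {
  "series": [
    [[0, 0, 0.01], 0, 1],
    [[0, 0, 0], 0, 1],
    [[0, 0, 0], 0, 1],
    [[0, 0, 0], 0, 1]
  ]
}}

```text
t: 7.9
position: [0.4597, 0.0793, 0.163]
ee_rot: [-180.0, 0.1, -160.8]
ft_force: [-3.9, 0.7, 17.4]
width: 0.319
grasp_force: 61.4
```

Hard stop reached: z no longer falls and the force is 17 N. Retract.

Emit:
{"fn": "arm_command", "kwargs": {
  "series": [
    [[0, 0, -0.05], 0, 1],
    [[0, 0, -0.1], 0, 1],
    [[0, 0, -0.15], 0, 1],
    [[0, 0, -0.2], 0, 1],
    [[0, 0, -0.1], 0, 1]
  ]
}}

```text
t: 8.4
position: [0.459, 0.0793, 0.2527]
ee_rot: [-180.0, 0.1, -160.8]
ft_force: [-0.0, -0.4, -1.0]
width: 0.315
grasp_force: 59.3
```

Emit:
{"fn": "arm_command", "kwargs": {
  "series": [
    [[0, 0, 0], 0, 1],
    [[0, 0, 0], 0, 1]
  ]
}}

```text
t: 8.6
position: [0.4582, 0.0794, 0.2501]
ee_rot: [180.0, -0.1, -160.8]
ft_force: [0.8, 0.2, -1.8]
width: 0.32
grasp_force: 59.2
```

```bash
python3 -c "
from plan import *
plan([.4885,.3532,.25],173.1,10)"
```

```text
at [0.4582 0.0794 0.2501] [ 1.7996e+02 -7.0000e-02 -1.6077e+02] dist/row mm 27.55053032048871 turn/row -2.6128767460798827
[[-0.0792, 0.1657, 0.0001], np.float64(0.029)]
[[-0.0716, 0.1692, 0.0001], np.float64(0.029)]
[[-0.0638, 0.1722, 0.0001], np.float64(0.029)]
[[-0.0559, 0.175, 0.0001], np.float64(0.029)]
[[-0.0478, 0.1773, 0.0001], np.float64(0.029)]
[[-0.0397, 0.1793, 0.0001], np.float64(0.029)]
[[-0.0315, 0.181, 0.0001], np.float64(0.029)]
[[-0.0232, 0.1822, 0.0001], np.float64(0.029)]
[[-0.0149, 0.1831, 0.0001], np.float64(0.029)]
[[-0.0065, 0.1836, 0.0001], np.float64(0.029)]
```

Emit:
{"fn": "arm_command", "kwargs": {
  "series": [
    [[-0.079, 0.166, 0], 0.029, 1],
    [[-0.072, 0.169, 0], 0.029, 1],
    [[-0.064, 0.172, 0], 0.029, 1],
    [[-0.056, 0.175, 0], 0.029, 1],
    [[-0.048, 0.177, 0], 0.029, 1]
  ]
}}

```text
t: 9.1
position: [0.4729, 0.217, 0.2487]
ee_rot: [-180.0, -0.2, -173.9]
ft_force: [-0.3, -0.5, -0.6]
width: 0.317
grasp_force: 59.3
```

Emit:
{"fn": "arm_command", "kwargs": {
  "series": [
    [[-0.04, 0.179, 0], 0.029, 1],
    [[-0.031, 0.181, 0], 0.029, 1],
    [[-0.023, 0.182, 0], 0.029, 1],
    [[-0.015, 0.183, 0], 0.029, 1],
    [[-0.006, 0.183, 0], 0.029, 1]
  ]
}}

```text
t: 9.6
position: [0.488, 0.3536, 0.2483]
ee_rot: [-179.9, -0.2, 173.0]
ft_force: [0.4, -0.4, 0.3]
width: 0.32
grasp_force: 59.3
```

Emit:
{"fn": "arm_command", "kwargs": {
  "series": [
    [[0, 0, 0.1], 0, 1],
    [[0, 0, 0.07], 0, 1],
    [[0, 0, 0], 0, 1],
    [[0, 0, 0], 0, 1],
    [[0, 0, 0], 0, 1]
  ]
}}

```text
t: 10.1
position: [0.4894, 0.3522, 0.2258]
ee_rot: [180.0, 0.0, 173.1]
ft_force: [-0.8, -0.5, -0.8]
width: 0.318
grasp_force: 59.4
```

```bash
python3 -c "
from plan import *
S=eyes.get_image('side');P=eyes.get_image('top')
plan([.4882,.353,.20],173.1,3)
p=r.sense()['position'];print(proj(S,p-[0,0,.119]),proj(S,p-[0,0,.049]),[proj(S,[.4881+a,.3527+b,.08]) for a,b in((0,0),(.007,0),(-.007,0))])
a=cv2.resize(S['img'][190:290,345:425],(480,600),interpolation=2)
b=cv2.resize(P['img'][260:320,240:300],(300,300),interpolation=2);b=np.vstack([b,np.zeros((300,300,3),np.uint8)])
save({'img':np.hstack([a,b])},'slot.png')"
```

```text
at [0.4896 0.3525 0.2263] [1.7997e+02 6.0000e-02 1.7309e+02] dist/row mm 8.780274281858288 turn/row 0.004769942446927189
[[0.0032, 0.0007, 0.0584], np.float64(-0.0001)]
[[0.0032, 0.0007, 0.0584], np.float64(-0.0001)]
[[0.0032, 0.0007, 0.0584], np.float64(-0.0001)]
(np.float64(386.65847323909315), np.float64(259.9111821117799)) (np.float64(387.5923896831023), np.float64(223.65215994843052)) [(np.float64(387.1133280277607), np.float64(273.56183763662665)), (np.float64(383.27815252750383), np.float64(273.6216720336661)), (np.float64(390.9466337196434), np.float64(273.5016829306382))]
```

View pics/slot.png

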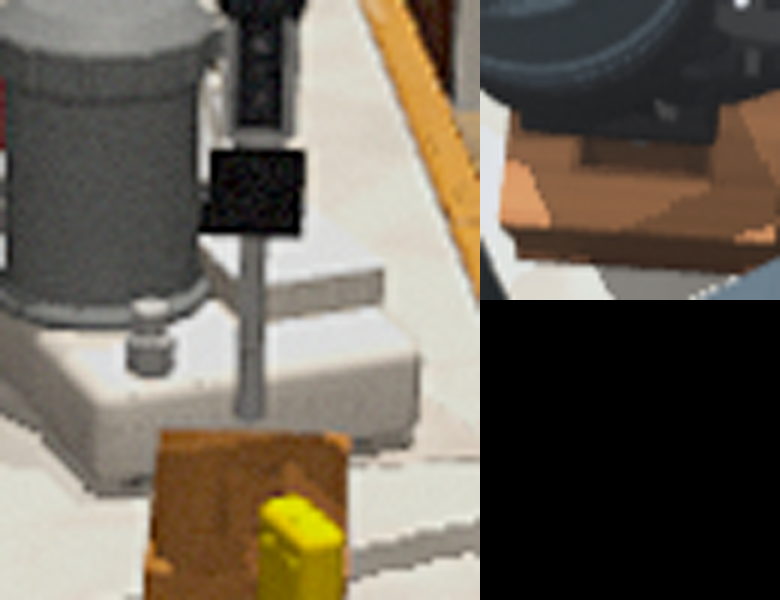

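The key is vertical, with the tip at side (387,260) as projected, over the slot. Apply a 1.4 mm correction and lower.

Emit:
{"fn": "arm_command", "kwargs": {
  "series": [
    [[0.0095, 0.002, 0.1], 0, 1],
    [[0, 0, 0.1], 0, 1],
    [[0, 0, 0.1], 0, 1],
    [[0, 0, 0], 0, 1],
    [[0, 0, 0], 0, 1]
  ]
}}

```text
t: 10.7
position: [0.4873, 0.3532, 0.1795]
ee_rot: [-179.9, -0.1, 173.1]
ft_force: [-0.7, -0.1, -0.7]
width: 0.315
grasp_force: 59.5
```

Emit:
{"fn": "arm_command", "kwargs": {
  "series": [
    [[0, 0, 0.05], 0, 1],
    [[0, 0, 0.06], 0, 1],
    [[0, 0, 0.06], 0, 1],
    [[0, 0, 0], 0, 1],
    [[0, 0, 0], 0, 1]
  ]
}}

```text
t: 11.2
position: [0.4875, 0.3533, 0.1546]
ee_rot: [-180.0, -0.0, 173.1]
ft_force: [-0.5, 0.3, -0.6]
width: 0.321
grasp_force: 59.5
```

Emit:
{"fn": "arm_command", "kwargs": {
  "series": [
    [[0, 0, 0.05], 0, 1],
    [[0, 0, 0.05], 0, 1],
    [[0, 0, 0.05], 0, 1],
    [[0, 0, 0.01], 0, 1],
    [[0, 0, 0], 0, 1]
  ]
}}

```text
t: 11.7
position: [0.4874, 0.3532, 0.1303]
ee_rot: [-180.0, -0.1, 173.1]
ft_force: [-0.5, -0.1, -1.0]
width: 0.318
grasp_force: 59.5
```

Emit:
{"fn": "arm_command", "kwargs": {
  "series": [
    [[0, 0, 0.008], 0, 1],
    [[0, 0, 0.008], 0, 1],
    [[0, 0, 0], 0, 1],
    [[0, 0, 0], 0, 1]
  ]
}}

```text
t: 12.1
position: [0.488, 0.3535, 0.1292]
ee_rot: [180.0, 0.0, 173.1]
ft_force: [-0.3, -0.2, 2.6]
width: 0.319
grasp_force: 59.8
```

Emit:
{"fn": "arm_command", "kwargs": {
  "series": [
    [[0, 0, 0], 0, 0],
    [[0, 0, 0], 0, -0.5],
    [[0, 0, 0], 0, -1],
    [[0, 0, 0], 0, -1],
    [[0, 0, 0], 0, -1]
  ]
}}

```text
t: 12.6
position: [0.4877, 0.3534, 0.1285]
ee_rot: [-180.0, -0.0, 173.1]
ft_force: [-0.1, -0.4, 0.4]
width: 1.002
grasp_force: 0.0
```

Emit:
{"fn": "arm_command", "kwargs": {
  "series": [
    [[0, 0, 0], 0, -1],
    [[0, 0, -0.1], 0, -1],
    [[0, 0, -0.2], 0, -1],
    [[0, 0, -0.3], 0, -1],
    [[0, 0, -0.3], 0, -1]
  ]
}}

```text
t: 13.1
position: [0.4873, 0.3532, 0.2658]
ee_rot: [-180.0, -0.0, 173.1]
ft_force: [1.5, 0.6, 0.3]
width: 1.002
grasp_force: 0.0
```

Emit:
{"fn": "arm_command", "kwargs": {
  "series": [
    [[0.3, 0, 0], 0, -1],
    [[0.3, 0, 0], 0, -1],
    [[0.2, 0, 0], 0, -1],
    [[0, 0, 0], 0, -1],
    [[0, 0, 0], 0, -1]
  ]
}}

```text
t: 13.6
position: [0.3687, 0.3681, 0.265]
ee_rot: [179.9, 0.1, 173.2]
ft_force: [0.7, -0.3, 0.2]
width: 1.001
grasp_force: 0.0
```

```bash
python3 -c "
from h import *
S=eyes.get_image('side');P=eyes.get_image('top')
s=r.sense();print(s['position'],s['width'])
for z in (.08,.086): print(z,np.round(proj(S,[.4881,.3527,z]),1))
a=cv2.resize(S['img'][200:330,230:430],(800,520),interpolation=2)
b=cv2.resize(P['img'][262:322,235:315],(240,180),interpolation=2)
a[:180,:240]=b
save({'img':a},'end.png')"
```

```text
[0.36966779 0.3677973  0.26446216] 1.0037077927511617
0.08 [387.1 273.6]
0.086 [387.2 270.6]
```

View pics/end.png

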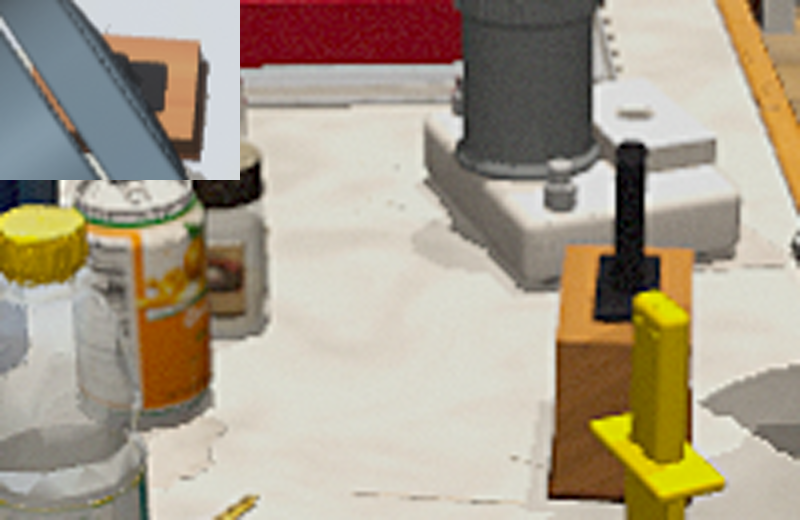

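The key is home, with its guard flat on the block at crop (628,287), same as at the start. The can and jar are standing where they were and the gripper is clear.

```bash
python3 -c "
from rig import r
print(r.job_done())"
```

```text
the job is handed in; nothing more can be done
None
```

The job is handed in at about 14 s: I pressed the reset button to its hard stop with the black key's pin, withdrew the key so the button could spring back (not checked by camera), returned the key to the slot with its guard on the block and let go of it, and left the can and jar untouched.

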